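# Refit the range knob on a welding control box

### The arm

A 7-joint arm with a two-finger parallel gripper is mounted at the origin on the work surface. World frame = base frame: x ahead of the robot, y to its left, z up, the work surface at z = 0. Lengths are in m, angles in rad, forces in N, time in s.
With the tool pointing down it reaches from about 0.425 to 0.95 m from the base axis. Payload 4.7 kg.
Tool frame: the origin (TCP) lies on the centre line of the jaws, within the pads' length; the fingertips stand robot.nose_length ahead of it and the grasp point (between the pads) lies 8 mm behind it (robot.nose_length is the distance from the TCP to the fingertips, in m); z points along the fingers, x is the direction in which the jaws open and shut, and the axes are right-handed (so a half turn about z gives the same grasp; the last joint's range is limited). The gripper opens to 85 mm and grips with 20 to 120 N. Pads are 22 mm wide; open, the fingers measure 114 mm over their backs; the gripper's body (76 mm by 85 mm) begins 54 mm behind the grasp point. The pads swing forward as they close: fully open they stand 13 mm farther back than shut.
Start: joints at [-1.133, 0.469, -0.049, 1.532, 0.024, 1.141, -0.082], TCP at [0.304, 0.603, 0.242] pointing down, gripper open.
Joint ranges: [-2.59, 2.59], [-0.33, 1.99], [-1.39, 1.29], [0.1, 2.45], [-1.04, 4.18], [0.21, 1.99], [-2.66, 2.66]. Speed limits (rad/s): [2.57, 2.57, 3.14, 3.14, 3.14, 3.14, 3.14].

### API

Orientations are given as [roll, pitch, yaw] about the fixed x, y, z axes, in that order (R = Rz(yaw) Ry(pitch) Rx(roll)).
In Python, from plant import robot gives the robot as it stands. Calls block until the motion is done:
- robot.goto(position, orientation): joint-space move of the TCP to a pose.
- robot.move_straight(position, vel=0.15, attitude=None, contact_N=None): straight line of the TCP; attitude=None keeps the orientation; vel is the mean speed in m/s. With contact_N (N) it stops when the force on the tool has changed by that much, and returns True; else False.
- robot.move_joints(angles): joint-space move.
- robot.grip(opening, strength=None): opening from 0.0 (shut) to 1.0 (fully open); strength is the grip in N (None keeps the last); returns when the fingers have stopped.
- robot.sleep(seconds).
- robot.inverse_kinematics(position, orientation): joint angles nearest the present ones, or None.
- robot.sense(): the state.
- robot.grab_frame(name): name is "side" or "top"; returns a dict with "image" (384x512x3 uint8, red, green, blue), "range_z" (384x512 float32, m along the optical axis (not along the pixel's ray), 0 where there is no reading), "fx", "fy", "cx", "cy" (pixels), "dist_coeffs" ([k1, k2, p1, p2, k3] as OpenCV has them; the pictures are not rectified), "R" (3x3) and "t" (3): a world point X has camera coordinates R X + t. Camera axes: x right, y down, z forward; pixel columns grow to the right and rows downward; lengths in m; the calibration is good to about 2 mm. A picture is of the moment at which its call begins.
A pose or a line that the arm cannot do raises robot.IKError and nothing moves.
- robot.close_job(): hands the job in, once; it reports no verdict.
The state is a dict: "t": time; "joint_pos": joint angles; "joint_velocities": joint speeds; "effort": joint torques, N m; "tcp_pos": TCP position; "tcp_rot": TCP orientation; "wrist_force": force on the tool from outside, world axes, zero at the start; "torque": the same for the moment, N m; "opening": opening from 0.0 (shut) to 1.0 (fully open).
Only numpy, scipy, OpenCV 4.12 (cv2) and the standard library are available. Lean on these libraries where they do the work, as an engineer would, in place of code of your own. Each camera call takes 0.05 s, during which the arm holds its last target.

### The job

The range knob has come off the welding control box: pick up the knob with the pointed bar grip, fit it on the box's D-shaft and push it down until it snaps fully home, then turn it until its pointed nose is in line with the raised rib on the panel and let go. Be gentle: it goes on by feel, turning it to find the flat, and neither knob nor shaft may ever be pressed with more than about 20 N. Leave everything else on the bench where it lies.

Things in the scene. Friction and masses are not known exactly. Their poses are not given: they have to be found in the camera images.
- knob_grip (a point): Black range knob (70 g), standing on the bench bore down; this is the centre of its bar grip, on its axis, 36 mm above its underside; z up, x towards its nose. A 12-sided skirt 41 mm across, 24 mm tall, carries a bar 14 mm wide, 24 to 48 mm above the underside, parallel from 20 mm behind the axis to 18 mm ahead. Grip it across the bar.
- knob_foot (a point): Centre of the knob's underside, axes as knob_grip: the mouth of a blind bore 17.4 mm across and 22 mm deep that widens to 24 mm over its lowest 3 mm. From 8 mm inside the mouth upward the bore is a D: its flat lies 4.6 mm from the axis, on the nose's side.
- knob_nose (a point): Tip of the knob's tapered, pointed nose: 27 mm ahead of its axis, 36 mm above its underside.
- control_box: Fixed grey steel box, 200 (x) x 180 (y) x 90 mm tall; origin under its centre, z up. On its flat top, 20 mm from the centre towards its -x, stands the vertical D-shaft; 92 mm beyond the shaft towards +x is a strip with controls at most 15 mm tall.
- seat (a point): On the shaft's axis, on the 3 mm tall collar (26 mm across) at its foot, 93 mm above the bench; axes as control_box. The fully home knob's underside rests here. A sprung catch in the shaft, opposite its flat, meets the knob when its underside is 8 mm above the seat; it takes up to 10 N to push past, snaps about 3 mm above the seat, then holds the knob.
- shaft_top (a point): Top of the steel D-shaft, 20 mm above the seat: 16 mm across, one flat 3.5 mm from its axis along its whole length, square-ended. The shaft turns stiffly (0.04 N m; a knob pressed with 5 N does not drag it). Its angle is not measured: the flat starts facing 34 to 144 degrees anticlockwise, seen from above, of the direction from shaft to rib.
- rib (a point): Inner end of a raised black rib on the panel (22 mm long, 4 wide, 3 tall) running straight away from the shaft in the box's -x direction; this end is 30 mm from the shaft's axis, level with the seat. The home knob's nose must point along it. Before that: a knob whose flat does not match stops 12 mm above the seat, and drops in once its yaw agrees to about 8 degrees.
- round_knob: plain round fluted knob, 33 mm across and 22 mm tall, no pointed bar on top; origin under its centre. Leave alone.
- screwdriver: screwdriver lying on the bench, handle to its -x. Leave alone.
- chipping_hammer: hammer lying on the bench, handle to its -x. Leave alone.
- wire_brush: brush lying on the bench. Leave alone.
- tip_jar: closed metal jar, 60 mm across, 75 mm tall, origin under its centre. Leave alone.
- weld_sample: welded T of steel plate, 100 x 60 mm, 58 mm tall, origin under its centre. Leave alone.
- washer: flat steel washer, 36 mm across, 4 mm thick. Leave alone.

How it is judged:
By the outcome, as a careful person would: the job done as asked, in the order asked, and still so for the second after the job is handed in, with the robot touching nothing.
It also fails if it takes over 70 s, if anything falls off the work surface, if the arm or the gripper's body presses on something with over 40 N, if the wrist force passes 120 N, or if a joint passes its speed limit or range.

## Working session

There is one attempt and no reset: what is moved stays moved. The work goes in short steps, each a Python script; the robot and the scene stay as the last script left them, time stands still between calls to the robot, and variables do not carry over. Pictures are saved under pics/ and viewed, and the job is handed in when it is done.

```bash
ls; mkdir -p pics
python3 - <<'E'
from plant import robot
import cv2,numpy as np
s=robot.sense();print(s['t'],s['tcp_pos'],s['tcp_rot'],s['wrist_force'],s['opening'],robot.nose_length)
for n in ("top","side"):
    f=robot.grab_frame(n)
    cv2.imwrite(f'pics/{n}0.png',f['image'][:,:,::-1])
    np.savez(f'{n}0.npz',**f)
    print(n,f['fx'],f['cx'],f['cy'],f['dist_coeffs'],f['R'],f['t'], -np.array(f['R']).T@f['t'])
E
```

```text
pics
0.0 [0.30349576 0.60229368 0.24125501] [3.14154041e+00 1.93363379e-03 1.10405757e+00] [0.1714446  0.67443513 0.00607324] 0.9999166443162645 0.011
top 399.8751419425012 259.19463595229627 195.20278217928933 [-0.1305245  0.         0.         0.         0.       ] [[-0.01583836 -0.9998416  -0.00811915]
 [-0.99369308  0.01664146 -0.1108924 ]
 [ 0.11100995  0.00631159 -0.99379925]] [-0.00461449  0.54807215  1.20635175] [ 0.41062536 -0.02134849  1.25961104]
side 394.32325605767363 250.03975153533506 193.12405555593486 [-0.09912722  0.          0.          0.          0.        ] [[ 0.72476431 -0.68898553 -0.00395236]
 [-0.36040301 -0.37421712 -0.85444205]
 [ 0.58721917  0.62069355 -0.51953167]] [-0.40115045  0.28396946  0.81052485] [-0.08287275 -0.67320817  0.66214329]
```

View pics/top0.png

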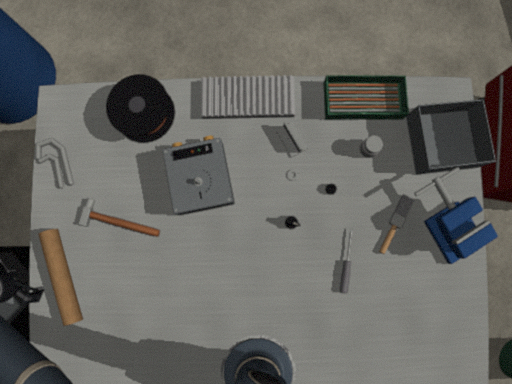

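View pics/side0.png

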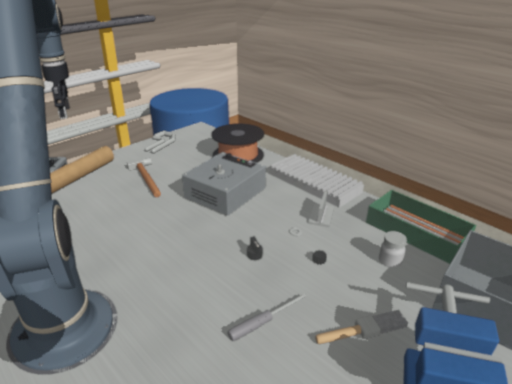

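The top view shows the knob near (292,222), the box near (198,177), and the round knob near (331,189). In the side view the knob is near (255,248) and the shaft near (220,170). I'll zoom in on both.

```bash
cat > h.py <<'E'
import numpy as np,cv2
def load(n): return dict(np.load(n))
def K(f): return np.array([[f['fx'],0,f['cx']],[0,f['fy'],f['cy']],[0,0,1]],float)
def ray(f,uv):
    p=cv2.undistortPoints(np.array([[uv]],float),K(f),f['dist_coeffs'])[0,0]
    R=np.array(f['R']);c=-R.T@f['t'];d=R.T@np.array([p[0],p[1],1]);return c,d
def atz(f,uv,z):
    c,d=ray(f,uv);return c+d*(z-c[2])/d[2]
def proj(f,X):
    r,_=cv2.Rodrigues(np.array(f['R']));return cv2.projectPoints(np.atleast_2d(np.array(X,float)),r,np.array(f['t'],float),K(f),f['dist_coeffs'])[0][:,0]
def cloud(f):
    z=f['range_z'];h,w=z.shape;u,v=np.meshgrid(np.arange(w),np.arange(h))
    p=cv2.undistortPoints(np.stack([u.ravel(),v.ravel()],1).astype(float)[:,None],K(f),f['dist_coeffs'])[:,0]
    P=np.c_[p,np.ones(len(p))]*z.reshape(-1,1);X=(P-f['t'])@np.array(f['R']);X[z.ravel()<=0]=np.nan
    return X.reshape(h,w,3)
def tri(fs,uvs):
    A=np.zeros((3,3));b=np.zeros(3);L=[]
    for f,uv in zip(fs,uvs):
        c,d=ray(f,uv);d=d/np.linalg.norm(d);M=np.eye(3)-np.outer(d,d);A+=M;b+=M@c;L.append((M,c))
    X=np.linalg.solve(A,b);return X,[np.linalg.norm(M@(X-c)) for M,c in L]
def crop(img,u0,v0,u1,v1,s,name):
    c=cv2.resize(img[v0:v1,u0:u1,::-1],None,fx=s,fy=s,interpolation=cv2.INTER_CUBIC)
    c=np.clip(c.astype(float)*1.5,0,255).astype(np.uint8)
    for i in range((u0+9)//10*10,u1,10): cv2.putText(c,str(i),((i-u0)*s,8),0,.3,(0,255,255));cv2.line(c,((i-u0)*s,10),((i-u0)*s,15),(0,255,255))
    for j in range((v0+9)//10*10,v1,10): cv2.putText(c,str(j),(0,(j-v0)*s+4),0,.3,(0,255,255))
    cv2.imwrite(name,c)
E
python3 - <<'E'
from h import *
t=load('top0.npz');s=load('side0.npz')
def pair(a,b,name):
    a=cv2.imread(a);b=cv2.imread(b);h=max(a.shape[0],b.shape[0])
    f=lambda x:cv2.copyMakeBorder(x,0,h-x.shape[0],0,4,cv2.BORDER_CONSTANT)
    cv2.imwrite(name,np.hstack([f(a),f(b)]))
crop(t['image'],155,130,240,220,9,'pics/a.png');
crop(s['image'],175,140,275,215,8,'pics/b.png')
crop(t['image'],270,200,315,245,8,'/tmp/c.png');crop(s['image'],230,225,280,270,8,'/tmp/d.png');pair('/tmp/c.png','/tmp/d.png','pics/cd.png')
ct=cloud(t);cs=cloud(s)
print(np.round(ct[216:230:1,284:302:2,2]*1000))
print(np.round(ct[172:196:2,186:212:2,2]*1000))
E
```

```text
[[ 2. -1.  3. 26. 28. -3. -1.  2.  2.]
 [-4. -3. 24. 25. 26. 27. -2.  3.  4.]
 [-2.  2. 50. 28. 24. 25. 26.  1. -3.]
 [-1. 32. 48. 45. 28. 21. 21. -2. -4.]
 [-0. 44. 50. 50. 48. 24. 23.  6.  2.]
 [ 1. 48. 48. 49. 48. 52. 27.  1. -1.]
 [ 2. 39. 47. 48. 47. 47. 49. 27.  1.]
 [-1. 25. 39. 51. 49. 49. 45. 48. -2.]
 [ 1. 26. 23. 33. 48. 49. 53. 46.  3.]
 [ 1. 25. 24. 27. 23. 50. 47. 50. 48.]
 [-1. 18. 24. 25. 25. 24. 46. 48. 50.]
 [ 0. -3. 29. 24. 24. 24. 25. -0.  2.]
 [ 4.  1. 20. 24. 28. 27.  1. -1.  1.]
 [-2.  1.  3. 12.  1.  1.  3. -3.  3.]]
[[ 88.  87.  91.  92.  89.  93.  93.  93.  92.  88.  93.  85.  88.]
 [ 93.  96.  89.  96.  90.  92.  90.  91.  88.  91.  92.  89.  90.]
 [ 89.  88.  88.  93.  92.  91.  90.  92.  90.  91.  89.  90.  93.]
 [ 89.  89.  88.  87.  92. 116.  93.  95.  92.  93.  94.  91.  97.]
 [ 91.  92.  93.  92. 112. 114. 111.  94.  91.  94.  87.  90.  87.]
 [ 92.  90.  92.  89.  95. 118. 112.  98.  93.  91.  89.  90.  94.]
 [ 91.  91.  93.  92.  92.  95.  95.  94.  90.  89.  86.  92.  91.]
 [ 85.  89.  93.  91.  97.  90.  90.  89.  94.  98.  93.  93.  90.]
 [ 92.  90.  95.  90.  92.  87.  92.  88.  92.  91.  88.  92.  94.]
 [ 92.  91.  90.  87.  88.  93.  88.  89.  90.  94.  93.  89.  88.]
 [ 91.  90.  92.  91.  88.  93.  93.  92.  91.  88.  89.  94.  93.]
 [ 97.  90.  91.  92.  93.  89.  90.  93.  86.  91.  92.  89.  96.]]
```

View pics/a.png

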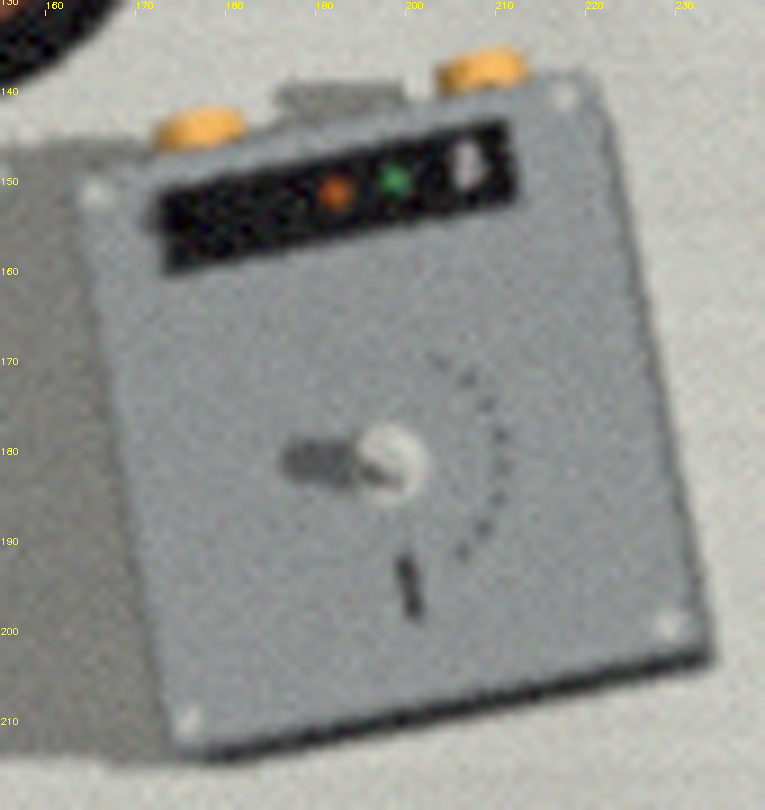

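View pics/b.png

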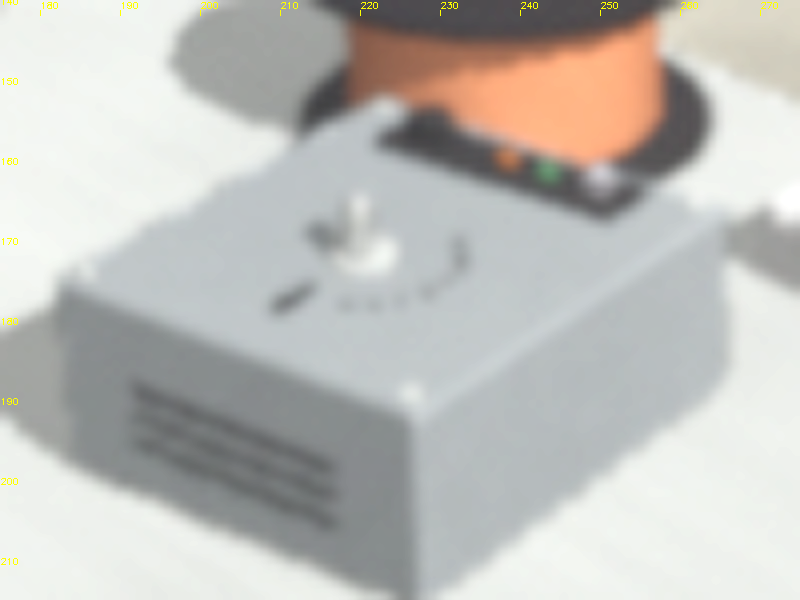

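View pics/cd.png

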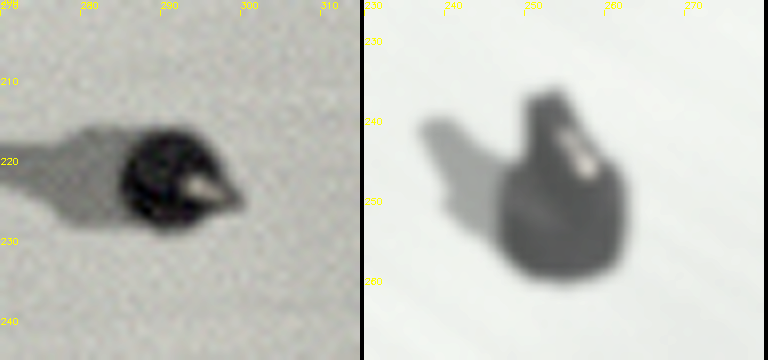

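```bash
cat > fit.py <<'E'
from h import *
from scipy.optimize import minimize,least_squares
from scipy.ndimage import map_coordinates,gaussian_filter
def Rz(a): return np.array([[np.cos(a),-np.sin(a),0],[np.sin(a),np.cos(a),0],[0,0,1]])
def gray(f): return f['image'].astype(float).mean(2)
HULLS=[]
a=np.arange(12)*np.pi/6
r=.0205
HULLS.append(np.array([[r*np.cos(t),r*np.sin(t),z] for t in a for z in (0,.024)]))
HULLS.append(np.array([[x,y,z] for x,y in ((-.02,.007),(-.02,-.007),(.018,-.007),(.018,.007),(.027,0)) for z in (.024,.048)]))
def sil(f,p,z0,win,S=8):
    u0,v0,u1,v1=win;m=np.zeros(((v1-v0)*S,(u1-u0)*S),np.float32)
    for H in HULLS:
        X=H@Rz(p[2]).T+[p[0],p[1],z0]
        q=(proj(f,X)-[u0,v0]+.5)*S-.5
        h=cv2.convexHull(q.astype(np.float32))[:,0]
        cv2.fillConvexPoly(m,np.round(h*16).astype(np.int32),1.0,shift=4)
    m=cv2.resize(m,(u1-u0,v1-v0),interpolation=cv2.INTER_AREA)
    return gaussian_filter(m,.6)
E
cat > fk.py <<'E'
from fit import *
t=load('top0.npz');s=load('side0.npz')
W={'t':(t,(278,208,306,236),None),'s':(s,(240,230,270,266),None)}
def obs(f,win,hi,lo):
    u0,v0,u1,v1=win;g=gray(f)[v0:v1,u0:u1];return np.clip((hi-g)/(hi-lo),0,1)
for k,(f,w,_) in W.items():
    u0,v0,u1,v1=w;g=gray(f)[v0:v1,u0:u1];print(k,np.percentile(g,[1,5,10,20,30,50,70,90]))
def run(keys,lv):
    def cost(p):
        return sum(((sil(W[k][0],p,0.,W[k][1])-obs(W[k][0],W[k][1],*lv[k]))**2).sum() for k in keys)
    best=None
    for y in np.radians([-70,-90,-110,-130]):
        r=minimize(cost,[P0[0],P0[1],y],method='Nelder-Mead',options=dict(initial_simplex=np.array([[P0[0],P0[1],y],[P0[0]+.008,P0[1],y],[P0[0],P0[1]+.008,y],[P0[0],P0[1],y+.3]]),xatol=1e-5,fatol=1e-4))
        if best is None or r.fun<best.fun:best=r
    return best
c=cloud(t);m=c[212:232,282:304].reshape(-1,3);b=m[(m[:,2]>.04)];print('bar',len(b),b.mean(0))
U,S_,V=np.linalg.svd(b[:,:2]-b[:,:2].mean(0));print('dir',V[0],np.degrees(np.arctan2(V[0][1],V[0][0])))
P0=b.mean(0)[:2]
lv={'t':(75,30),'s':(95,55)}
for keys in ('t','s','ts'):
    r=run(keys,lv);print(keys,r.x[:2],np.degrees(r.x[2]),r.fun)
E
python3 fk.py
```

```text
t [  8.99333333  19.38333333  29.86666667  76.66666667  89.53333333
 124.33333333 126.7        129.33333333]
s [ 56.33333333  59.33333333  61.66666667  83.2        111.
 156.66666667 159.33333333 161.33333333]
bar 68 [ 0.4613861  -0.11417805  0.04845178]
dir [0.42574879 0.9048414 ] 64.80193115440326
t [ 0.46389766 -0.1092808 ] -112.82075013089072 19.978964768910313
s [ 0.46137459 -0.10946904] -133.7122649130875 60.324791283662094
ts [ 0.46297251 -0.10970973] -132.64785491846214 83.30014625947068
```

```bash
cat > fk2.py <<'E'
from fit import *
t=load('top0.npz');s=load('side0.npz')
W={'t':(t,(278,208,306,236)),'s':(s,(240,230,270,266))}
def prep(k):
    f,(u0,v0,u1,v1)=W[k];g=gray(f)[v0:v1,u0:u1];u,v=np.meshgrid(np.arange(u0,u1),np.arange(v0,v1))
    w=np.ones_like(g)
    if k=='t': o=(127-g)/(127-15);w[(u<286.)]=0;w[(u>=292)&(u<=297)&(v>=221)&(v<=225)]=0; 
    else: o=(158-g)/(158-60);w[(u<248)&(v<257)]=0;w[(u<250)&(v<248)]=0;w[(u>=253)&(u<=259)&(v>=239)&(v<=247)]=0
    return np.clip(o,0,1.0),w
O={k:prep(k) for k in W}
def cost(p,keys):
    d=dict(t=p[3:5],s=p[3:5]) if len(p)>3 else None
    return sum((O[k][1]*(sil(W[k][0],p,0.,W[k][1])-O[k][0])**2).sum() for k in keys)
def run(keys):
    best=None
    for y in np.radians([-105,-115,-125]):
        x0=np.array([.463,-.110,y]);sim=np.vstack([x0,x0+[.006,0,0],x0+[0,.006,0],x0+[0,0,.25]])
        r=minimize(cost,x0,(keys,),method='Nelder-Mead',options=dict(initial_simplex=sim,xatol=1e-5,fatol=1e-4))
        if best is None or r.fun<best.fun:best=r
    return best
for k in ('t','s','ts'):
    r=run(k);print(k,r.x[:2],np.degrees(r.x[2]),r.fun)
p=r.x
ims=[]
for k in W:
    f,(u0,v0,u1,v1)=W[k];m=sil(f,p,0.,W[k][1]);o,w=O[k]
    ims.append(cv2.copyMakeBorder(cv2.resize(np.hstack([o,m,abs(m-o)*w]),None,fx=8,fy=8,interpolation=0),0,(36-o.shape[0])*8,0,740-o.shape[1]*24,cv2.BORDER_CONSTANT))
cv2.imwrite('pics/fit.png',np.vstack(ims)*255)
E
python3 fk2.py
```

```text
t [ 0.46406192 -0.10946461] -115.12426186818244 1.6918010048595242
s [ 0.46206894 -0.11133283] -107.49130329720428 3.52430808718115
ts [ 0.4629211  -0.11036127] -109.87090079915478 6.998151014438735[ WARN:0@2.214] global loadsave.cpp:1063 imwrite_ Unsupported depth image for selected encoder is fallbacked to CV_8U.
```

View pics/fit.png

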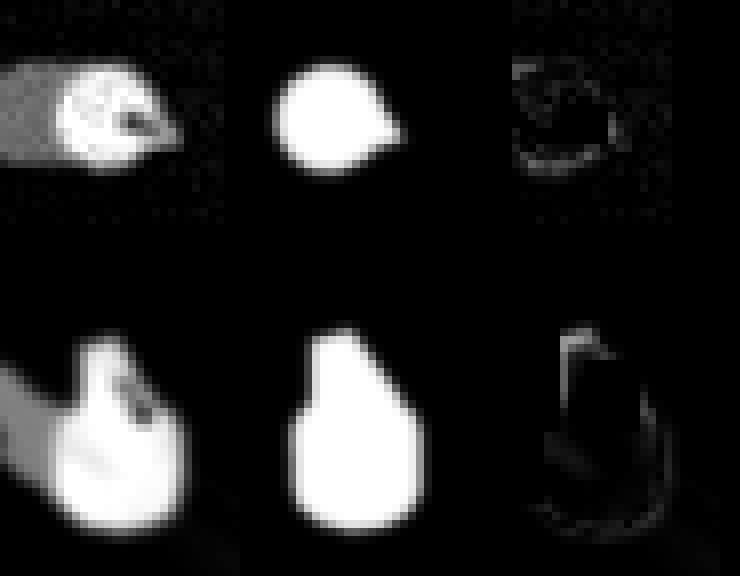

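```bash
cat > fb.py <<'E'
from fit import *
t=load('top0.npz');s=load('side0.npz')
C=np.array([[x,y,.09] for x,y in ((.1,.09),(.1,-.09),(-.1,-.09),(-.1,.09))])
clk={'t':[(163.3,149.4),(220.6,137.8),(233.3,202.3),(174.5,212.6)],'s':[(223.1,152.1),(265.6,166.9),(226.6,191.3),(182.5,175.4)]}
F={'t':t,'s':s}
def res(p,keys): 
    X=C@Rz(p[2]).T+[p[0],p[1],0]
    return np.concatenate([(proj(F[k],X)-clk[k]).ravel() for k in keys])
for k in ('t','s','ts'):
    r=least_squares(res,[.6,.13,.15],args=(k,));print('clk',k,r.x[:2],np.degrees(r.x[2]),np.round(r.fun,1))
    x0=r.x
# edge refine: gradient along edges (scharr magnitude) at perpendicular offsets
G={k:np.hypot(cv2.Sobel(gaussian_filter(gray(F[k]),.5),cv2.CV_64F,1,0),cv2.Sobel(gaussian_filter(gray(F[k]),.5),cv2.CV_64F,0,1)) for k in F}
def cost(p,keys):
    X=C@Rz(p[2]).T+[p[0],p[1],0];c=0
    for k in keys:
        for i in range(4):
            if k=='s' and i in(0,): continue
            a=np.linspace(.08,.92,80)[:,None];E=X[i]*(1-a)+X[(i+1)%4]*a
            q=proj(F[k],E);c-=np.sqrt(map_coordinates(G[k],[q[:,1],q[:,0]],order=3).clip(0)).mean()
    return c
for k in ('t','s','ts'):
    r0=least_squares(res,[.6,.13,.15],args=(k,)).x
    r=minimize(cost,r0,(k,),method='Nelder-Mead',options=dict(initial_simplex=r0+np.vstack([np.zeros(3),np.diag([.003,.003,.02])])))
    x=r.x;sh=Rz(x[2])@[-.02,0,0]+[x[0],x[1],0]
    print('edge',k,x[:2],np.degrees(x[2]),r.fun,'shaft',sh[:2])
    for kk in 'ts':
        print('   proj shaft top/seat/rib ends',kk,np.round(proj(F[kk],[[sh[0],sh[1],.113],[sh[0],sh[1],.093],*[Rz(x[2])@[-.02-d,0,0]+[x[0],x[1],.093] for d in (.03,.052)]]),1).tolist())
E
python3 fb.py
```

```text
clk t [0.60439531 0.16798382] 10.237364997106901 [-0.4 -0.5  0.7 -0.7  0.3 -0.2 -0.6  1.3]
clk s [0.60156957 0.16372979] 10.197803496118851 [-0.2 -0.5  1.4 -1.   0.3  1.3 -1.5 -0.8]
clk ts [0.60398978 0.16711526] 10.224599810496704 [-0.1 -0.4  1.  -0.5  0.6 -0.  -0.4  1.4 -0.3 -1.   1.1 -1.6  0.2  0.5
 -1.5 -1.4]
edge t [0.60739825 0.16698928] 10.612370807286979 -42.458775490046264 shaft [0.58774034 0.16330601]
   proj shaft top/seat/rib ends t [[198.0, 179.5], [199.1, 180.5], [200.9, 190.3], [202.3, 197.6]]
   proj shaft top/seat/rib ends s [[221.1, 165.0], [221.3, 170.8], [215.0, 174.6], [210.2, 177.5]]
edge s [0.60246731 0.16483579] 10.911993182456477 -26.205705113311517 shaft [0.58282893 0.16104977]
   proj shaft top/seat/rib ends t [[198.8, 181.1], [199.8, 182.1], [201.7, 192.0], [203.1, 199.2]]
   proj shaft top/seat/rib ends s [[220.3, 165.8], [220.6, 171.6], [214.3, 175.5], [209.5, 178.4]]
edge ts [0.6069563  0.16669871] 10.736556874405233 -66.9278896706459 shaft [0.58730642 0.16297284]
   proj shaft top/seat/rib ends t [[198.1, 179.6], [199.2, 180.6], [201.1, 190.5], [202.4, 197.7]]
   proj shaft top/seat/rib ends s [[221.0, 165.1], [221.3, 170.9], [215.0, 174.7], [210.2, 177.6]]
```

```bash
cat > fr.py <<'E'
from fit import *
import sys
pre=sys.argv[1] if len(sys.argv)>1 else '0'
F={'t':load(f'top{pre}.npz'),'s':load(f'side{pre}.npz')}
ri=np.array([[x,y,z] for x in(-.03,-.052) for y in (-.002,.002) for z in (.09,.093)])
def rend(f,hulls,win,S=8):
    u0,v0,u1,v1=win;m=np.zeros(((v1-v0)*S,(u1-u0)*S),np.float32)
    for X in hulls:
        q=(proj(f,X)-[u0,v0]+.5)*S-.5;h=cv2.convexHull(q.astype(np.float32))[:,0]
        cv2.fillConvexPoly(m,np.round(h*16).astype(np.int32),1.0,shift=4)
    return gaussian_filter(cv2.resize(m,(u1-u0,v1-v0),interpolation=cv2.INTER_AREA),.6)
W={'t':(193,187,208,205),'s':(204,171,218,183)}
def run(keys):
    def cost(p,full=False):
        c=0;out=[]
        for k in keys:
            u0,v0,u1,v1=W[k];g=gray(F[k])[v0:v1,u0:u1]
            m=rend(F[k],[ri@Rz(p[2]).T+[p[0],p[1],0]],W[k])
            A=np.c_[m.ravel(),np.ones(m.size)];co,re,_,_=np.linalg.lstsq(A,g.ravel(),rcond=None);c+=((A@co-g.ravel())**2).sum()/co[0]**2
        return c
    x0=np.array([.586,.165,np.radians(10.5)])
    return minimize(cost,x0,method='Nelder-Mead',options=dict(initial_simplex=x0+np.vstack([np.zeros(3),np.diag([.003,.003,.05])]),xatol=1e-5,fatol=1e-6))
for k in('t','s','ts'):
    r=run(k);x=r.x;print(k,'shaft from rib',x[:2],np.degrees(x[2]),r.fun,'rib centre',(Rz(x[2])@[-.041,0,0])[:2]+x[:2])
# direct shaft triangulation from pixel clicks of collar centre etc
g=gray(F['t'])[174:190,186:206];print(np.round(g).astype(int))
g=gray(F['s'])[160:178,210:230];print(np.round(g).astype(int))
E
python3 fr.py
```

```text
t shaft from rib [0.58573063 0.16815547] 10.726571556030637 0.8640834146731727 rib centre [0.54544704 0.16052445]
s shaft from rib [0.58286613 0.16626557] 12.459550149687274 0.6252805154436306 rib centre [0.54283173 0.15741981]
ts shaft from rib [0.58493282 0.16785736] 10.972833410931129 2.4346157212564252 rib centre [0.5446824  0.16005327]
[[ 94  96  99 100  96  93 102  96  96  90  95  92  99 101  94  98  95  97
   94 101]
 [ 97  97  97  98  96  94  90  99  95  93  96  99 101  93  94  90  96  94
   94 101]
 [ 94  93  97  96  93  99  98  98  96  96  96 102  96  99  96  93  99  94
   94  93]
 [ 95  92  96  97  92  97 103  93  90  96 109 111 120 113 103  97  95  95
   97  96]
 [ 95  82  83  84  87  86  86  85  80 102 119 121 123 128 122 109  97  96
   96 100]
 [ 85  72  68  57  66  65  64  65  83 113 117 116 127 133 134 124 104  98
   97  95]
 [ 73  58  59  56  58  60  54  61  74 104 118 118 113 122 131 127 113  98
   98  97]
 [ 72  58  57  58  57  61  56  65  68  81  89 108 115 116 124 127 114 103
   98 101]
 [ 77  64  59  58  60  56  62  61  74  62  61  82  99 104 119 121 111 102
   
[... 1434 characters left out ...]
 129 130
  130 130]
 [129 129 127 119 105  96  99 105 119 133 138 145 153 154 144 132 129 130
  129 129]
 [130 130 130 127 119 110 115 123 127 135 141 151 160 160 148 133 130 130
  130 130]
 [130 130 130 130 127 123 127 137 140 143 149 157 162 158 145 132 130 130
  131 130]
 [130 130 130 129 129 128 129 135 144 149 153 155 155 149 138 132 131 130
  130 130]
 [129 128 126 124 126 129 130 132 136 140 143 143 143 139 133 132 131 129
  129 127]
 [126 122 114 111 117 128 131 131 132 133 134 134 134 133 131 130 130 126
  123 123]
 [113 104  96 101 117 129 131 130 129 130 130 130 130 131 128 127 128 123
  118 122]
 [ 90  88  99 115 127 131 130 125 123 126 127 124 126 129 125 124 129 127
  123 127]]
```

Run:
```python
from plant import robot
import numpy as np
for pg in (-23,157):
    q=robot.inverse_kinematics([.463,-.1104,.09],[np.pi,0,np.radians(pg)]);print(pg,np.round(q,2) if q is not None else None)
    offs=-113-pg
    for ky in (180,191,225,260,300,335,345):
        q=robot.inverse_kinematics([.585,.168,.16],[np.pi,0,np.radians(ky-offs)]);print('  ',ky,np.round(q,2) if q is not None else None)
```

```text
-23 [-0.41  0.43  0.7   2.17 -0.44  0.69  0.19]
   180 [-0.78  0.49  0.59  1.81 -0.33  0.94 -1.62]
   191 [-0.76  0.49  0.56  1.81 -0.31  0.94 -1.44]
   225 [-0.69  0.47  0.47  1.8  -0.26  0.93 -0.9 ]
   260 [-0.64  0.46  0.39  1.8  -0.21  0.92 -0.33]
   300 [-0.53  0.45  0.24  1.79 -0.13  0.92  0.29]
   335 [-0.43  0.44  0.11  1.79 -0.06  0.92  0.84]
   345 [-0.41  0.44  0.08  1.79 -0.04  0.92  1.  ]
157 [ 1.03  0.67 -1.18  2.09  0.79  0.93  2.14]
   180 [-0.38  0.44  0.04  1.79 -0.02  0.92  1.24]
   191 [-0.35  0.44 -0.    1.78  0.    0.92  1.41]
   225 [-0.25  0.45 -0.13  1.78  0.07  0.92  1.94]
   260 [-0.15  0.46 -0.26  1.77  0.14  0.93  2.49]
   300 [-1.08  0.69  1.11  1.82 -0.7   1.08 -2.32]
   335 [-0.85  0.51  0.69  1.81 -0.39  0.95 -2.  ]
   345 [-0.82  0.51  0.65  1.81 -0.37  0.95 -1.84]
```

```bash
cat > g1.py <<'E'
from plant import robot
import numpy as np,cv2
from h import crop
psi=np.radians(-24)
robot.grip(0.5,25)
robot.goto([.463,-.1104,.12],[np.pi,0,psi])
s=robot.sense();print(s['t'],s['tcp_pos'],s['wrist_force'],s['opening'])
for n in('top','side'):
    f=robot.grab_frame(n);np.savez(f'{n}1.npz',**f)
    if n=='top': crop(f['image'],260,190,320,250,6,'pics/t1.png')
    else: crop(f['image'],210,180,300,280,6,'pics/s1.png')
E
python3 g1.py; python3 -c "
import cv2,numpy as np
a=cv2.imread('pics/t1.png');b=cv2.imread('pics/s1.png')
a=cv2.copyMakeBorder(a,0,b.shape[0]-a.shape[0],0,0,0);c=np.hstack([a[:,:360],b[:,:430]]);cv2.imwrite('pics/ts1.png',c)"
```

```text
3.2083 [ 0.46359133 -0.10949547  0.12002109] [ 0.56565925 -0.39126849 -0.19037067] 0.4976286394387264
```

View pics/ts1.png

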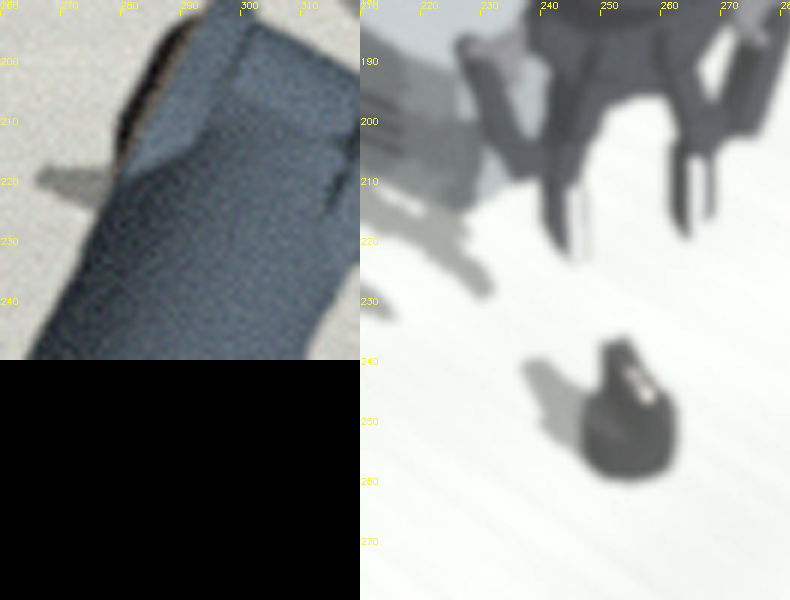

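```bash
python3 - <<'E'
from h import *
s=load('side1.npz')
for z in (.109,.114,.12): print(z,proj(s,[.4636,-.1095,z]))
for d in (-.021,.021): print(proj(s,[.4636+d*np.cos(np.radians(-24)),-.1095+d*np.sin(np.radians(-24)),.112]))
E
cat > g2.py <<'E'
from plant import robot
import numpy as np
from h import crop
psi=np.radians(-24)
print(robot.move_straight([.463,-.1104,.06],vel=.1,contact_N=4))
s=robot.sense();print(s['t'],s['tcp_pos'],s['tcp_rot'],s['wrist_force'],s['opening'])
print(robot.move_straight([.463,-.1104,.0385],vel=.04,contact_N=4))
s=robot.sense();print(s['t'],s['tcp_pos'],s['tcp_rot'],s['wrist_force'],s['opening'])
f=robot.grab_frame('side');crop(f['image'],210,190,300,280,6,'pics/s2.png')
E
python3 g2.py
```

```text
0.109 [[254.09705582 219.75039502]]
0.114 [[254.10016006 218.06201454]]
0.12 [[254.10388818 216.02343972]]
[[245.919668   220.43907031]]
[[262.17668193 217.05671748]]
False
4.0583 [ 0.46330967 -0.1106485   0.06022692] [-3.14159018e+00 -5.65340693e-04 -4.19147497e-01] [-0.22022053 -0.76675121 -0.11063653] 0.49793272299520874
False
4.75 [ 0.46297533 -0.1105055   0.03842139] [ 3.14145801e+00  1.08958908e-04 -4.19094057e-01] [ 0.30545345  0.24711169 -0.48048103] 0.5005713410483063
```

View pics/s2.png

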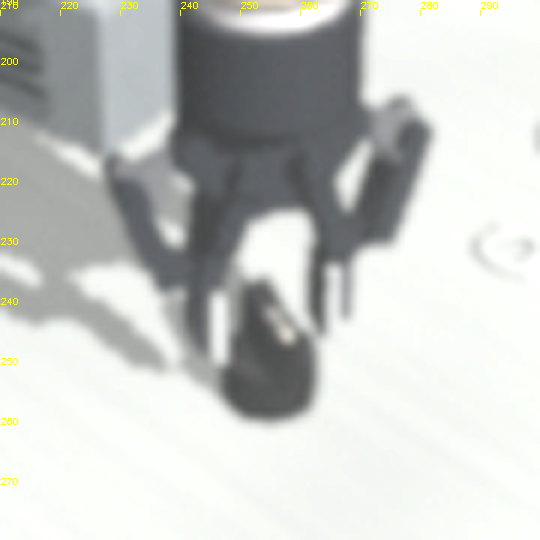

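```bash
cat > g3.py <<'E'
from plant import robot
import numpy as np
from h import crop
robot.grip(0.0,25)
s=robot.sense();print(s['t'],s['tcp_pos'],s['wrist_force'],s['torque'],s['opening'])
robot.move_straight([.463,-.1104,.10],vel=.1)
s=robot.sense();print(s['t'],s['tcp_pos'],s['tcp_rot'],s['wrist_force'],s['torque'],s['opening'])
f=robot.grab_frame('side');np.savez('side3.npz',**f);crop(f['image'],210,180,300,280,6,'pics/s3.png')
E
python3 g3.py
```

```text
5.1583 [ 0.4631592  -0.11039384  0.03869392] [ 0.44184109 -0.13959669  1.48942606] [0.03764674 0.0819333  0.02055887] 0.15808693520534167
5.925 [ 0.46263174 -0.11009092  0.09970258] [ 3.14158035e+00  7.59784509e-04 -4.18577230e-01] [-0.64118661  0.74093758 -0.15311139] [ 0.04268093  0.00276853 -0.02818202] 0.159152542189006
```

View pics/s3.png

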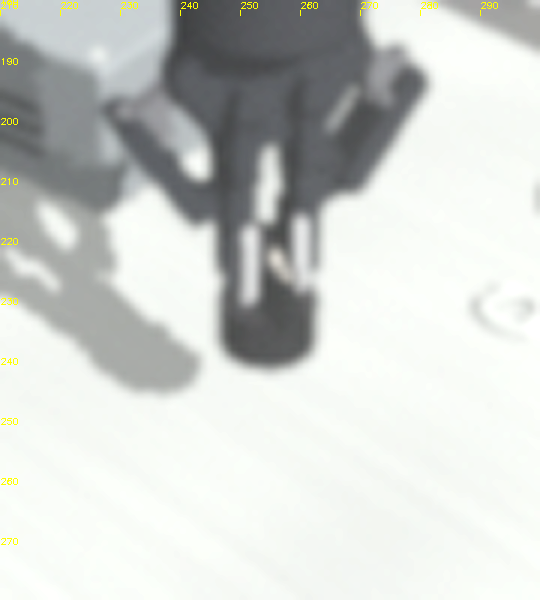

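The knob is held and lifted, with its skirt bottom near (254,240) in the side view. Next I'll use the shaft's shadow to estimate the flat's direction.

```bash
cat > sh.py <<'E'
from fit import *
t=load('top0.npz');s=load('side0.npz')
F={'t':t,'s':s}
SH={'t':(.58573,.16816),'s':(.5836,.1664)}
W={'t':(184,173,198,189),'s':(211,163,217,175)}
be=np.radians(190.8)
def rend(f,hulls,win,S=8):
    u0,v0,u1,v1=win;m=np.zeros(((v1-v0)*S,(u1-u0)*S),np.float32)
    for X in hulls:
        q=(proj(f,X)-[u0,v0]+.5)*S-.5;h=cv2.convexHull(q.astype(np.float32))[:,0]
        cv2.fillConvexPoly(m,np.round(h*16).astype(np.int32),1.0,shift=4)
    return gaussian_filter(cv2.resize(m,(u1-u0,v1-v0),interpolation=cv2.INTER_AREA),.6)
c0=np.arccos(3.5/8)
def D(th): 
    a=th+np.linspace(c0,2*np.pi-c0,40);return np.c_[.008*np.cos(a),.008*np.sin(a)]
cir=np.c_[np.cos(np.arange(40)*np.pi/20),np.sin(np.arange(40)*np.pi/20)]*.013
def cost(p,th,keys):
    c=0
    for k in keys:
        d=D(th)+SH[k];o=np.zeros(len(d))
        L=np.array(p[:2])
        base=np.c_[d,o+.09];tip=np.c_[d+L*.023,o+.09]
        cs=cir+SH[k];z=np.zeros(40);col=np.vstack([np.c_[cs,z+.09],np.c_[cs+L*.003,z+.09]])
        m=rend(F[k],[np.vstack([base,tip]),col],W[k])
        cm=rend(F[k],[np.vstack([np.c_[cs*1,z+.09],np.c_[cs,z+.093]]),np.c_[d,o+.113],base],W[k])
        w=cm<.05
        u0,v0,u1,v1=W[k];g=gray(F[k])[v0:v1,u0:u1]
        A=np.c_[m[w],np.ones(w.sum())];co=np.linalg.lstsq(A,g[w],rcond=None)[0];c+=((A@co-g[w])**2).sum()/co[0]**2
    return c
for keys in('t','ts'):
  for d in range(14,170,10):
    r=minimize(cost,[0.,1.2],(be+np.radians(d),keys),method='Nelder-Mead',options=dict(xatol=1e-3,fatol=1e-4))
    print(keys,d,np.round(r.x,2),round(r.fun,3))
E
python3 sh.py
```

```text
t 14 [0.   1.18] 2.0
t 24 [0.   1.17] 2.446
t 34 [0.   1.18] 2.968
t 44 [0.   1.17] 3.295
t 54 [0.   1.17] 3.536
t 64 [0.   1.17] 3.449
t 74 [0.   1.17] 3.482
t 84 [0.   1.16] 3.521
t 94 [0.   1.17] 3.444
t 104 [0.   1.17] 3.47
t 114 [0.   1.17] 3.466
t 124 [0.   1.16] 3.655
t 134 [0.   1.16] 4.326
t 144 [0.15 1.19] 1.042
t 154 [0.   1.14] 6.777
t 164 [0.   1.05] 8.288
ts 14 [0.   1.16] 2.433
ts 24 [0.   1.14] 3.063
ts 34 [0.   1.17] 3.613
ts 44 [0.   1.15] 4.028
ts 54 [0.   1.16] 4.309
ts 64 [0.   1.17] 4.299
ts 74 [0.   1.16] 4.308
ts 84 [0.   1.15] 4.292
ts 94 [0.   1.15] 4.295
ts 104 [0.   1.15] 4.245
ts 114 [0.   1.16] 4.286
ts 124 [0.   1.14] 4.477
ts 134 [0.   1.16] 5.114
ts 144 [0.15 1.19] 1.171
ts 154 [0.   1.07] 7.676
ts 164 [0.   1.05] 9.42
```

```bash
sed -i 's/\[0\.,1\.2\]/[0.12,1.2]/' sh.py; python3 sh.py
python3 - <<'E'
from h import *
# knob shadow direction in top0: box shadow too
t=load('top0.npz')
crop(t['image'],250,205,305,240,10,'pics/ks.png')
E
```

```text
t 14 [0.07 1.19] 1.074
t 24 [0.09 1.19] 1.129
t 34 [0.09 1.19] 1.175
t 44 [0.09 1.19] 1.168
t 54 [0.1  1.19] 1.177
t 64 [0.1 1.2] 1.179
t 74 [0.09 1.19] 1.173
t 84 [0.1 1.2] 1.173
t 94 [0.09 1.19] 1.182
t 104 [0.1  1.19] 1.173
t 114 [0.1 1.2] 1.125
t 124 [0.11 1.19] 1.035
t 134 [0.13 1.19] 0.986
t 144 [0.15 1.19] 1.043
t 154 [0.17 1.18] 1.27
t 164 [0.19 1.18] 1.351
ts 14 [0.07 1.18] 1.297
ts 24 [0.09 1.2 ] 1.337
ts 34 [0.09 1.18] 1.395
ts 44 [0.1  1.19] 1.395
ts 54 [0.1  1.19] 1.413
ts 64 [0.1  1.19] 1.413
ts 74 [0.1  1.19] 1.405
ts 84 [0.1 1.2] 1.408
ts 94 [0.1  1.19] 1.419
ts 104 [0.1 1.2] 1.415
ts 114 [0.1 1.2] 1.328
ts 124 [0.12 1.2 ] 1.225
ts 134 [0.13 1.19] 1.135
ts 144 [0.15 1.19] 1.169
ts 154 [0.17 1.18] 1.395
ts 164 [0.19 1.18] 1.479
```

View pics/ks.png

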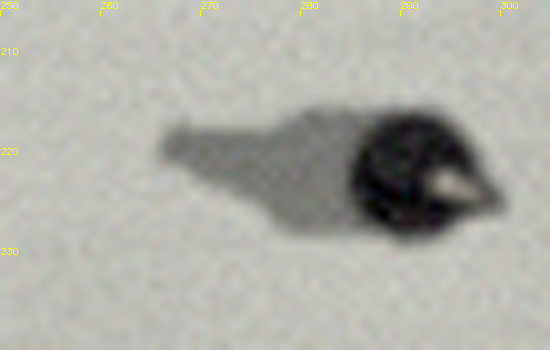

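```bash
cat > ks.py <<'E'
from fit import *
t=load('top0.npz');W=(255,205,306,240)
exec(open('sh.py').read().split('def rend')[1].join(['def rend','']).split('c0=')[0])
u0,v0,u1,v1=W;g=gray(t)[v0:v1,u0:u1]
def cost(p):
    K=[H@Rz(p[4]).T+[p[2],p[3],0] for H in HULLS]
    S=[np.vstack([np.c_[X[:,:2]+np.outer(X[:,2],p[:2]),np.zeros(len(X))]]) for X in K]
    m=rend(t,S,W);k=rend(t,K,W);k0=k;u,v=np.meshgrid(np.arange(u0,u1),np.arange(v0,v1))
    w=~((u>=292)&(u<=297)&(v>=221)&(v<=226))
    A=np.c_[(m*(1-k))[w],k[w],np.ones(w.sum())];co=np.linalg.lstsq(A,g[w],rcond=None)[0]
    return ((A@co-g[w])**2).sum()/co[0]**2
for yy in (-105,-113,-120):
    x0=np.array([.12,1.2,.464,-.1095,np.radians(yy)])
    r=minimize(cost,x0,method='Nelder-Mead',options=dict(initial_simplex=x0+np.vstack([np.zeros(5),np.diag([.05,.05,.002,.002,.1])]),maxiter=2000))
    print(r.x,np.degrees(r.x[4]),r.fun)
E
python3 ks.py
```

```text
[ 0.10499882  1.19702792  0.4638089  -0.11027886 -1.9463041 ] -111.51501036935292 17.45311980913357
[ 0.10174354  1.20295023  0.463885   -0.11014093 -1.92885973] -110.51552177096487 17.6151242425793
[ 0.09916173  1.20541517  0.46383283 -0.11031957 -1.94852507] -111.64226298190066 17.504218543521855
```

```bash
cat > g4.py <<'E'
from plant import robot
import numpy as np
from h import crop
robot.move_straight([.463,-.1104,.1735],vel=.15)
robot.goto([.5845,.167,.1735],[np.pi,0,np.radians(59.8)])
robot.sleep(.15)
s=robot.sense();print(s['t'],s['tcp_pos'],s['tcp_rot'],s['wrist_force'],s['torque'],s['opening'])
for n in('top','side'):
    f=robot.grab_frame(n);np.savez(f'{n}4.npz',**f)
    if n=='top': crop(f['image'],155,130,240,220,5,'pics/t4.png')
    else: crop(f['image'],185,120,255,200,8,'pics/s4.png')
E
python3 g4.py
```

```text
7.925 [0.58449857 0.1649999  0.17353039] [3.14131158e+00 7.56410700e-04 1.04035396e+00] [-0.11104908 -0.13223204 -1.01350987] [-0.00773925 -0.00557789  0.0305944 ] 0.1566260456115833
```

View pics/t4.png

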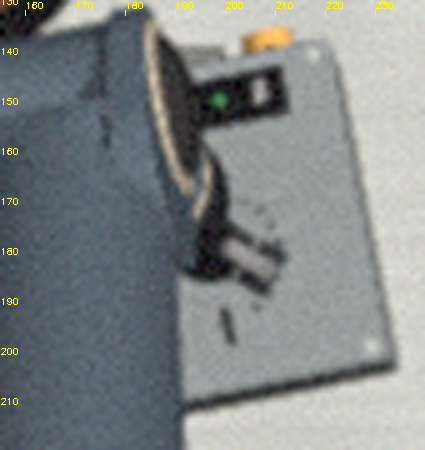

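View pics/s4.png

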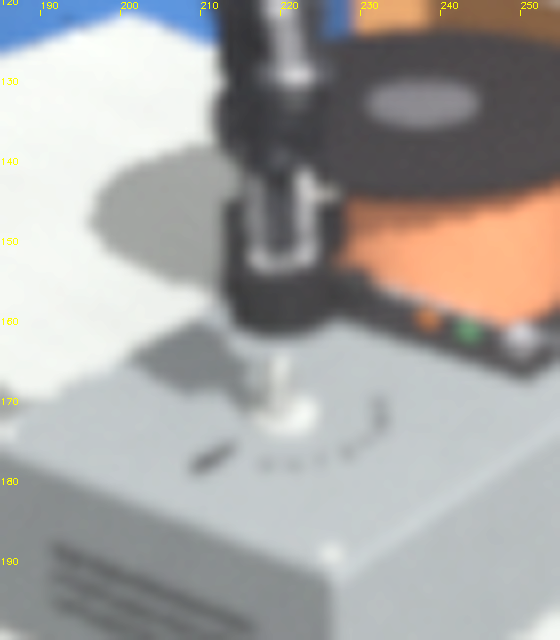

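```bash
python3 fr.py 0 | head -3
cat > f4.py <<'E'
from fit import *
s=load('side4.npz');s0=load('side0.npz')
print(np.round(gray(s)[150:168,206:232]).astype(int))
E
python3 f4.py
python3 - <<'E'
from plant import robot
for i in range(3):
    s=robot.sense();print(s['t'],s['tcp_pos'],s['wrist_force'],s['torque'])
    robot.sleep(.05)
E
```

```text
t shaft from rib [0.58573063 0.16815547] 10.726571556030637 0.8640834146731727 rib centre [0.54544704 0.16052445]
s shaft from rib [0.58286613 0.16626557] 12.459550149687274 0.6252805154436306 rib centre [0.54283173 0.15741981]
ts shaft from rib [0.58493282 0.16785736] 10.972833410931129 2.4346157212564252 rib centre [0.5446824  0.16005327]
[[108 107 107 108 108 105  89  61  46  54  78  88  72  60  58  70  96 108
   88  58  47  54  73  92 102 108]
 [108 108 107 107 107 104  88  61  46  60  90 103  86  72  74  87 110 116
   89  58  52  62  79  95 105 110]
 [108 107 108 107 106 102  87  61  47  60  96 112 102  91  92  97 110 108
   79  55  57  68  80  91  99 106]
 [109 107 107 107 106 101  84  58  47  54  74  95  97  91  88  85  81  75
   60  52  55  63  69  74  82  96]
 [115 112 112 110 106  98  79  55  46  49  54  64  69  67  65  62  56  53
   50  48  50  54  57  59  65  85]
 [135 131 130 123 113 101  78  52  42  44  47  48  50  51  50  50  50  48
   47  46  46  48  51  54  58  75]
 [153 152 151 144 130 113  85  55  42  42  44  45  46  47  47  47  47  48
   47  46  44  45  47  50  51
[... 856 characters left out ...]
 130 131 131 132 132]
 [ 88  88  88  88  88  87  88  89  92 101 113 119 123 142 147 135 131 131
  130 130 130 131 132 132 132 131]
 [ 89  88  88  88  88  87  87  88  89  98 113 117 123 141 144 132 129 130
  129 130 131 131 132 132 132 132]
 [ 95  91  89  89  90  90  90  89  90 100 113 116 121 136 137 129 128 130
  130 131 131 131 132 132 132 131]]
8.025 [0.58451519 0.16577321 0.17366536] [-0.56888101 -0.13861356 -0.92982862] [-0.03419178  0.03599777 -0.04293942]
8.075 [0.58453592 0.16607264 0.17366911] [-0.30271133 -0.36079191 -0.93827829] [-0.01828639 -0.0236455  -0.00572153]
8.125 [0.58451376 0.16636181 0.17368631] [-0.03637525  0.1814859  -2.03496984] [ 0.00785419 -0.01719697  0.06617109]
```

```bash
cat > f5.py <<'E'
from fit import *
exec('def rend'+open('sh.py').read().split('def rend')[1].split('c0=')[0])
def skirtfit(s,z0,win,x0=(.584,.165),yaw=np.radians(-30),maskf=None,bg=None):
    u0,v0,u1,v1=win;g=gray(s)[v0:v1,u0:u1];u,v=np.meshgrid(np.arange(u0,u1),np.arange(v0,v1))
    w=np.ones(g.shape,bool) if maskf is None else ~maskf(u,v)
    H=HULLS[0]@Rz(yaw).T
    def cost(p):
        m=rend(s,[H+[p[0],p[1],z0]],win)
        A=np.c_[m[w],np.ones(w.sum())];co=np.linalg.lstsq(A,g[w],rcond=None)[0];return ((A@co-g[w])**2).sum()/co[0]**2
    x0=np.array(x0)
    r=minimize(cost,x0,method='Nelder-Mead',options=dict(initial_simplex=x0+np.array([[0,0],[.003,0],[0,.003]]),xatol=1e-5,fatol=1e-6));return r.x,r.fun
if __name__=='__main__':
    s=load('side4.npz');s0=load('side0.npz')
    for win in ((215,157,226,163),(214,158,225,163),(216,157,224,164)):
        print('skirt',skirtfit(s,.135,win))
    # jaw check in original: collar fits
    a=np.arange(40)*np.pi/20
    for f in (s0,s):
      for win in ((215,170,229,178),(218,171,229,178),(217,172,228,179)):
        u0,v0,u1,v1=win;g=gray(f)[v0:v1,u0:u1]
        col=np.array([[.013*np.cos(t),.013*np.sin(t),z] for t in a for z in(.09,.093)])
        def cost(p):
            m=rend(f,[col+[p[0],p[1],0]],win);A=np.c_[m.ravel(),np.ones(m.size)];co=np.linalg.lstsq(A,g.ravel(),rcond=None)[0];return ((A@co-g.ravel())**2).sum()/co[0]**2
        x0=np.array([.583,.166]);r=minimize(cost,x0,method='Nelder-Mead',options=dict(initial_simplex=x0+np.array([[0,0],[.003,0],[0,.003]]),xatol=1e-5,fatol=1e-6));print('collar',r.x,r.fun)
    W={'s':(204,171,218,183)}
    ri=np.array([[x,y,z] for x in(-.03,-.052) for y in (-.002,.002) for z in (.09,.093)])
    for f in(s0,s):
        u0,v0,u1,v1=W['s'];g=gray(f)[v0:v1,u0:u1]
        for yw in (10.2,10.8,11.4):
            def cost(p):
                m=rend(f,[ri@Rz(np.radians(yw)).T+[p[0],p[1],0]],W['s']);A=np.c_[m.ravel(),np.ones(m.size)];co=np.linalg.lstsq(A,g.ravel(),rcond=None)[0];return ((A@co-g.ravel())**2).sum()/co[0]**2
            r=minimize(cost,x0,method='Nelder-Mead',options=dict(initial_simplex=x0+np.array([[0,0],[.003,0],[0,.003]]),xatol=1e-5,fatol=1e-6));print('rib',yw,r.x,r.fun)
E
python3 f5.py
```

```text
skirt (array([0.58583984, 0.16624219]), np.float64(0.1307057078276569))
skirt (array([0.58502036, 0.16555975]), np.float64(0.15902548558531257))
skirt (array([0.58489946, 0.16450754]), np.float64(0.1302222400194439))
collar [0.5839375  0.15784375] 9.639761785255965
collar [0.58345703 0.16243164] 4.501957171695952
collar [0.58619922 0.16283594] 2.235890263545234
collar [0.5839375  0.15784375] 9.465052990399029
collar [0.58339065 0.16248986] 4.436435420018345
collar [0.58629288 0.16276984] 2.175012173921009
rib 10.2 [0.58327628 0.16491524] 0.6545185668885172
rib 10.8 [0.58321593 0.16542276] 0.6526294031697039
rib 11.4 [0.58292656 0.165735  ] 0.6336712652500094
rib 10.2 [0.58327523 0.16489176] 0.6437366247909854
rib 10.8 [0.58321013 0.16541866] 0.6411096039496789
rib 11.4 [0.58290307 0.16575325] 0.6221325178167383
```

Run:
```python
from h import *
s=load('side0.npz');t=load('top0.npz')
a=np.linspace(0,2*np.pi,200)
for c in ((.5832,.1654),(.5857,.168)):
    X=np.c_[c[0]+.013*np.cos(a),c[1]+.013*np.sin(a),0*a+.093]
    q=proj(s,X);X[:,2]=.09;qb=proj(s,X);T=proj(t,X)
    Y=np.c_[c[0]+.008*np.cos(a),c[1]+.008*np.sin(a),0*a+.113];qs=proj(s,Y);ts=proj(t,Y)
    print(c,'side collar u',q[:,0].min(),q[:,0].max(),'bottom',qb[:,1].max(),'shaft top v',qs[:,1].min(),qs[:,1].max(),'u',qs[:,0].min(),qs[:,0].max())
    print('  top collar',T.min(0),T.max(0),'shaft top',ts.min(0),ts.max(0))
```

```text
(0.5832, 0.1654) side collar u 215.5128124323706 224.00413490315873 bottom 173.96064300632636 shaft top v 164.061714597075 166.4770899635836 u 216.8416770557256 222.11147832815354
  top collar [194.19608245 177.83588742] [202.89602368 186.51031195] shaft top [194.56564892 178.31794322] [200.02266887 183.75847025]
(0.5857, 0.168) side collar u 215.60787415268123 224.0774208021512 bottom 173.39519975593205 shaft top v 163.52482821474328 165.9276880980841 u 216.9342365119768 222.19038757872397
  top collar [193.33080076 177.02081598] [202.0260059  185.68988034] shaft top [193.68322522 177.48638333] [199.13717683 182.92344733]
```

Run:
```python
from f5 import *
s=load('side3.npz')
for win in ((244,230,266,245),(243,231,266,244),(248,231,262,245)):
    for z in (.0602,.0612): print(z,skirtfit(s,z,win,x0=(.463,-.11),yaw=np.radians(-114)))
s=load('side0.npz')
for win in ((244,252,266,266),(246,253,262,265)): print('bench',skirtfit(s,.0,win,x0=(.463,-.11),yaw=np.radians(-114)))
s=load('side4.npz')
for win in ((215,157,226,163),(216,158,224,163),(216,157,224,163)):print(skirtfit(s,.135,win,yaw=np.radians(-30)))
```

```text
0.0602 (array([ 0.46321937, -0.10973218]), np.float64(1.4931898236308794))
0.0612 (array([ 0.46232778, -0.11063906]), np.float64(1.50848881264221))
0.0602 (array([ 0.46319774, -0.10963535]), np.float64(1.0096811750181984))
0.0612 (array([ 0.46232504, -0.11065552]), np.float64(1.031956109480418))
0.0602 (array([ 0.4632693 , -0.10966574]), np.float64(0.5819206099176275))
0.0612 (array([ 0.46234779, -0.11056422]), np.float64(0.5855696089431978))
bench (array([ 0.46265444, -0.11009919]), np.float64(1.9571576452251898))
bench (array([ 0.46251369, -0.11044377]), np.float64(0.55596891925031))
(array([0.58583984, 0.16624219]), np.float64(0.1307057078276569))
(array([0.58611925, 0.16651974]), np.float64(0.04317227859867267))
(array([0.58599614, 0.16642171]), np.float64(0.04833336284164677))
```

```bash
cat > rb.py <<'E'
from plant import robot
import numpy as np
DZ=.0387
def st(tag='',base=None):
    s=robot.sense();b=np.zeros(3) if base is None else base
    print(tag,round(s['t'],2),'tcp',np.round(s['tcp_pos']*1000,2),'foot-seat',round((s['tcp_pos'][2]-DZ-.093)*1000,2),'yaw',round(np.degrees(s['tcp_rot'][2]),1),'F',np.round(np.array(s['wrist_force'])-b,2),'T',np.round(s['torque'],3),'op',round(s['opening'],3));return s
def base(n=8):
    F=[]
    for i in range(n):
        F.append(robot.sense()['wrist_force']);robot.sleep(.02)
    return np.mean(F,0)
E
cat > g5.py <<'E'
from rb import *
from h import crop
robot.move_straight([.5838,.166,.1545],vel=.06,contact_N=3)
robot.sleep(.2)
b=base();np.save('b.npy',b);st('pre',b)
f=robot.grab_frame('side');np.savez('side5.npz',**f);crop(f['image'],185,120,255,195,8,'pics/s5.png')
print(robot.move_straight([.5838,.166,.1435],vel=.02,contact_N=3))
st('touch',b);robot.sleep(.1);st('touch',b)
E
python3 g5.py
```

```text
pre 8.97 tcp [583.95 166.04 154.75] foot-seat 23.05 yaw 59.8 F [0.35 0.23 0.31] T [-0.02  -0.011  0.022] op 0.158
True
touch 9.42 tcp [584.26 166.79 147.9 ] foot-seat 16.2 yaw 59.8 F [ 1.92  2.49 -1.52] T [ 0.371 -0.503  0.022] op 0.155
touch 9.52 tcp [584.22 166.78 147.95] foot-seat 16.25 yaw 59.8 F [ 2.52  2.31 -1.07] T [ 0.375 -0.629 -0.047] op 0.155
```

View pics/s5.png

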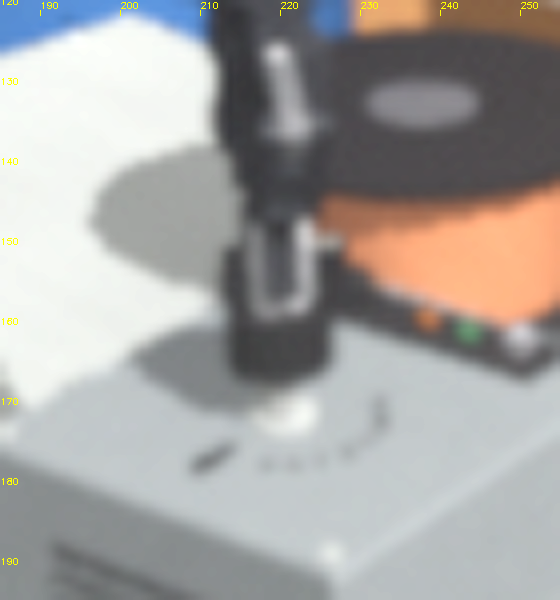

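```bash
cat > g6.py <<'E'
from rb import *
b=np.load('b.npy')
x,y=.5848,.1674
for i in range(4):
    robot.move_straight([x,y,.148],vel=.02);robot.sleep(.1)
    s=st('adj',b);F=np.mean([robot.sense()['wrist_force'] for _ in range(1)],0)-b
    if np.hypot(F[0],F[1])<.8:break
    x+=.0003*F[0];y+=.0003*F[1]
print(x,y)
E
python3 g6.py
```

```text
adj 9.87 tcp [584.47 167.2  147.82] foot-seat 16.12 yaw 59.8 F [-0.01  0.14 -0.36] T [ 0.104 -0.085  0.009] op 0.158
0.5848 0.1674
```

```bash
cat > g7.py <<'E'
from rb import *
b=np.load('b.npy')
print(robot.move_straight([.5848,.1674,.1412],vel=.02,contact_N=4))
st('down',b);robot.sleep(.1);st('down',b)
E
python3 g7.py
```

```text
True
down 10.19 tcp [584.97 166.84 142.18] foot-seat 10.48 yaw 59.8 F [ 3.24 -0.3  -1.46] T [-0.094 -0.511 -0.029] op 0.152
down 10.29 tcp [584.97 166.88 142.19] foot-seat 10.49 yaw 59.8 F [ 1.58 -0.25 -0.1 ] T [-0.084 -0.656 -0.014] op 0.155
```

```bash
cat > g8.py <<'E'
from rb import *
b=np.load('b.npy')
robot.move_straight([.5853,.1673,.1422],vel=.02);robot.sleep(.15)
s=st('adj',b)
print(robot.move_straight([.5853,.1673,.1402],vel=.015,contact_N=4))
st('down',b);robot.sleep(.1);st('down',b)
E
python3 g8.py
```

```text
adj 10.69 tcp [585.26 167.   142.12] foot-seat 10.42 yaw 59.8 F [ 1.25 -0.62 -0.9 ] T [-0.297 -0.365  0.01 ] op 0.157
False
down 10.97 tcp [585.51 167.27 140.12] foot-seat 8.42 yaw 59.8 F [ 1.85 -1.49 -1.47] T [-0.21  -0.537 -0.023] op 0.161
down 11.07 tcp [585.48 167.26 140.15] foot-seat 8.45 yaw 59.8 F [ 1.51 -0.56 -0.89] T [-0.275 -0.563  0.003] op 0.156
```

```bash
cat > g9.py <<'E'
from rb import *
b=np.load('b.npy')
robot.move_straight([.5857,.1671,.1402],vel=.02);robot.sleep(.15)
s=st('adj',b)
for z in (.1367,.1342,.1320):
    print(robot.move_straight([.5857,.1671,z],vel=.015,contact_N=11))
    s=st('down',b)
    F=np.array(s['wrist_force'])-b
    if np.abs(F).max()>9: break
robot.sleep(.1);st('end',b)
E
python3 g9.py
```

```text
adj 11.47 tcp [585.62 167.17 140.17] foot-seat 8.47 yaw 59.8 F [ 2.19 -1.51 -0.31] T [-0.105 -0.39   0.012] op 0.158
False
down 11.86 tcp [585.76 167.63 136.73] foot-seat 5.03 yaw 59.8 F [1.62 0.69 1.24] T [ 0.19  -0.341 -0.048] op 0.161
False
down 12.18 tcp [585.63 167.25 133.76] foot-seat 2.06 yaw 59.8 F [ 1.59 -0.03 -0.55] T [ 0.274 -0.436 -0.022] op 0.155
False
down 12.47 tcp [585.67 167.25 131.66] foot-seat -0.04 yaw 59.8 F [ 1.88  1.39 -2.09] T [ 0.271 -0.509 -0.017] op 0.154
end 12.57 tcp [585.67 167.23 131.67] foot-seat -0.03 yaw 59.8 F [ 2.83  1.82 -1.95] T [ 0.253 -0.599  0.026] op 0.155
```

```bash
cat > p.py <<'E'
import sys
from rb import *
from h import crop
k=sys.argv[1]
f=robot.grab_frame('side');np.savez(f'side{k}.npz',**f);crop(f['image'],185,130,255,200,8,f'pics/s{k}.png')
f=robot.grab_frame('top');np.savez(f'top{k}.npz',**f);crop(f['image'],160,150,240,215,8,f'pics/t{k}.png')
st()
E
python3 p.py 6
```

```text
12.68 tcp [585.67 167.25 131.69] foot-seat -0.01 yaw 59.8 F [ 2.3   0.63 -4.17] T [ 0.407 -0.705 -0.087] op 0.154
```

View pics/s6.png

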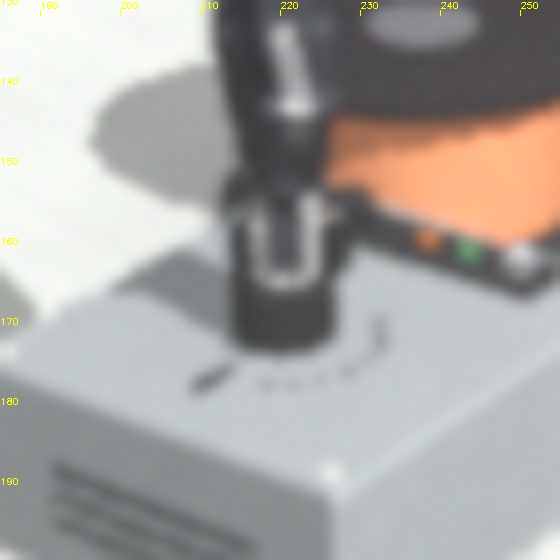

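View pics/t6.png

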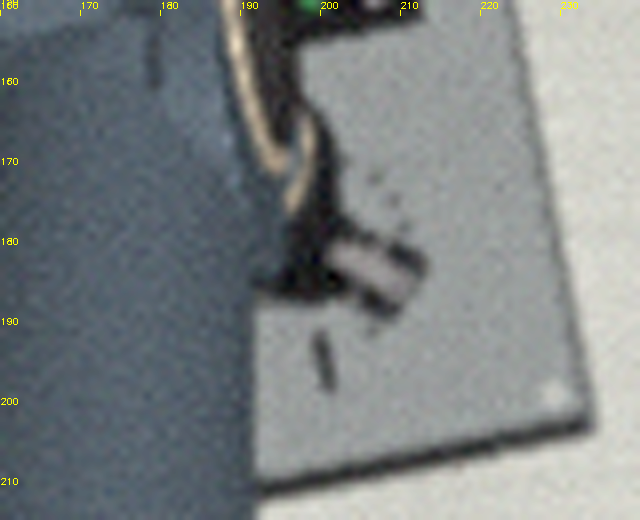

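Run:
```python
from f5 import *
s=load('side6.npz')
for win in ((214,168,228,177),(216,169,226,178),(216,170,226,176)):
    for z in (.093,.096,.101):print(z,skirtfit(s,z,win,yaw=np.radians(-30)))
```

```text
0.093 (array([0.58449479, 0.16674732]), np.float64(0.3885478563690941))
0.096 (array([0.58109162, 0.16247767]), np.float64(0.3918739248320702))
0.101 (array([0.57519685, 0.15534138]), np.float64(0.3838030078026671))
0.093 (array([0.58439465, 0.16681124]), np.float64(0.15216583588722546))
0.096 (array([0.58080614, 0.16258673]), np.float64(0.15130685433364688))
0.101 (array([0.57473898, 0.15570639]), np.float64(0.15045812416263052))
0.093 (array([0.58413834, 0.16724355]), np.float64(0.11877863043332215))
0.096 (array([0.58083246, 0.16302869]), np.float64(0.12019157417543448))
0.101 (array([0.57486592, 0.15558826]), np.float64(0.11671244705810613))
```

```bash
cat > g10.py <<'E'
from rb import *
b=np.load('b.npy')
print(robot.move_straight([.5857,.1671,.1295],vel=.01,contact_N=7))
st('press',b);robot.sleep(.15);st('press',b)
E
python3 g10.py
```

```text
True
press 12.88 tcp [585.79 167.26 131.59] foot-seat -0.11 yaw 59.8 F [-1.42 -0.31  4.99] T [-0.041  0.267 -0.087] op 0.16
press 13.03 tcp [585.8  167.26 131.59] foot-seat -0.11 yaw 59.8 F [-0.78 -0.52  5.45] T [-0.177  0.325 -0.022] op 0.154
```

```bash
cat > g11.py <<'E'
from rb import *
b=np.load('b.npy')
x,y=.5857,.1671
robot.move_straight([x,y,.1318],vel=.01);robot.sleep(.1);st('relax',b)
psi=59.8;end=-79.2;n=10
for i in range(1,n+1):
    a=psi+(end-psi)*i/n
    robot.goto([x,y,.1318],[np.pi,0,np.radians(a)])
    F=base(4)-b;s=st('rot',b);print('   Fm',np.round(F,2))
    if np.linalg.norm(F)>9: print('STOP');break
    if np.hypot(*F[:2])>2: x+=.0001*F[0];y+=.0001*F[1]
print(x,y)
E
python3 g11.py
```

```text
relax 13.41 tcp [585.68 167.18 131.65] foot-seat -0.05 yaw 59.8 F [ 0.5   1.12 -0.28] T [ 0.215 -0.406 -0.007] op 0.156
rot 13.79 tcp [584.86 167.25 131.67] foot-seat -0.03 yaw 46.1 F [-2.1  0.5  2.9] T [ 0.182  0.505 -0.047] op 0.154
   Fm [-1.96  0.64  3.05]
rot 14.18 tcp [585.12 167.41 131.69] foot-seat -0.01 yaw 32.3 F [-1.59  1.58  2.37] T [ 0.368  0.384 -0.018] op 0.158
   Fm [-1.66  0.93  1.46]
rot 14.56 tcp [585.54 166.82 131.66] foot-seat -0.04 yaw 18.3 F [ 0.11  0.31 -0.39] T [ 0.022  0.155 -0.007] op 0.158
   Fm [-0.59 -0.11  0.6 ]
rot 14.94 tcp [585.45 166.73 131.67] foot-seat -0.03 yaw 4.4 F [-1.33 -1.18  0.62] T [-0.038  0.098  0.006] op 0.154
   Fm [-0.79 -0.59  0.13]
rot 15.32 tcp [585.29 166.79 131.65] foot-seat -0.05 yaw -9.4 F [-1.9  -1.48  0.28] T [-0.266  0.294 -0.058] op 0.157
   Fm [-1.52 -1.99  0.69]
rot 15.69 tcp [585.11 166.86 131.64] foot-seat -0.06 yaw -23.3 F [-1.4  -1.26 -0.24] T [-0.165  0.292 -0.   ] op 0.159
   Fm [-2.14 -1.34  0.31]
rot 16.07 tcp [584.98 166.96 131.68] foot-seat -0.02 yaw -37.2 F [-2.01 -0.78 -0.05] T [-0.049  0.324 -0.014] op 0.159
   Fm [-2.13 -0.54 -0.34]
rot 16.44 tcp [584.83 167.09 131.66] foot-seat -0.04 yaw -51.1 F [-2.07 -0.64  0.05] T [ 0.097  0.266 -0.014] op 0.158
   Fm [-1.61  0.32 -0.74]
rot 16.82 tcp [584.8  167.29 131.68] foot-seat -0.02 yaw -65.0 F [-1.6   1.13 -2.07] T [ 0.356  0.299 -0.029] op 0.159
   Fm [-1.47  1.03 -1.32]
rot 17.19 tcp [584.79 167.43 131.7 ] foot-seat 0.0 yaw -78.9 F [-1.33  3.24 -1.32] T [ 0.636  0.4   -0.01 ] op 0.155
   Fm [-1.57  2.75 -1.33]
0.5847675205408137 0.16705250479691452
```

```bash
cat > g12.py <<'E'
from rb import *
b=np.load('b.npy')
robot.goto([.5848,.1674,.1317],[np.pi,0,np.radians(-79.2)]);robot.sleep(.3)
print(base(4)-b);st('set',b)
robot.grip(.5);robot.sleep(.1);st('open')
robot.move_straight([.5848,.1674,.22],vel=.12)
robot.goto([.48,.0,.30],[np.pi,0,np.radians(-79.2)])
robot.sleep(.2)
E
python3 g12.py; python3 p.py 7
```

```text
[-1.77912078  1.72099449 -1.26738902]
set 17.81 tcp [584.77 167.46 131.69] foot-seat -0.01 yaw -79.2 F [-1.96  1.76 -1.45] T [0.519 0.345 0.09 ] op 0.154
open 18.3 tcp [585.08 167.12 131.87] foot-seat 0.17 yaw -79.2 F [-0.44  0.29 -0.72] T [ 0.016  0.003 -0.051] op 0.501
 20.34 tcp [480.32   0.77 299.74] foot-seat 168.04 yaw -79.1 F [ 0.04  0.17 -0.65] T [-0.033  0.057  0.011] op 0.499
```

View pics/s7.png

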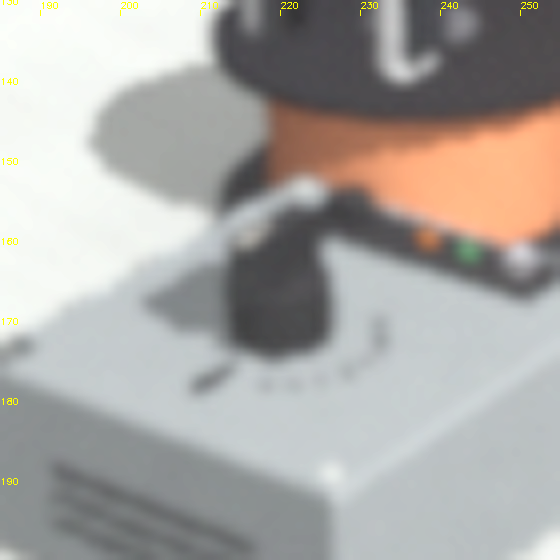

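View pics/t7.png

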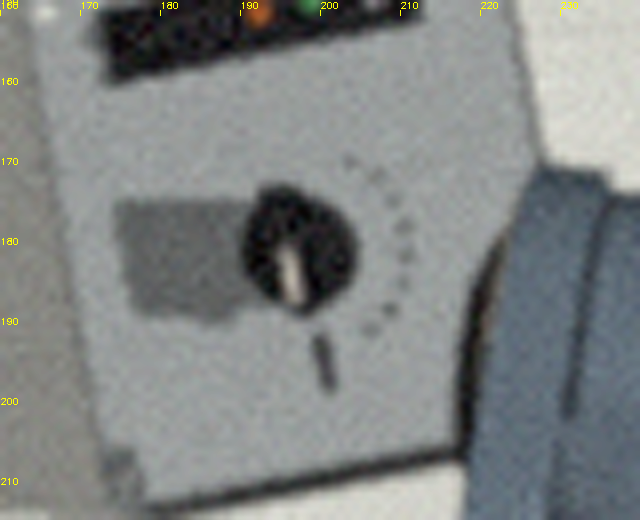

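The knob is on the shaft with its white nose mark running from about (194.5,181.5) to (196.5,187.5) in the top view. The rib runs from about (199,191) to (200.7,198.5). I'll measure the yaw by fitting.

```bash
cat > f7.py <<'E'
from fit import *
import sys
k=sys.argv[1] if len(sys.argv)>1 else '7'
t=load(f'top{k}.npz')
exec('def rend'+open('sh.py').read().split('def rend')[1].split('c0=')[0])
W=(187,170,208,191)
u0,v0,u1,v1=W;g=gray(t)[v0:v1,u0:u1];u,v=np.meshgrid(np.arange(u0,u1),np.arange(v0,v1))
L=np.array([.1,1.2])
ri=np.array([[x,y,z] for x in(-.03,-.052) for y in (-.002,.002) for z in (.09,.093)])
def cost(p,z0):
    K=[H@Rz(p[2]).T+[p[0],p[1],z0] for H in HULLS]
    S=[np.c_[X[:,:2]+np.outer(X[:,2]-.09,L),np.full(len(X),.09)] for X in K]
    kk=rend(t,K,W);m=rend(t,S,W)*(1-kk)
    w=~((u>=193)&(u<=198)&(v>=179)&(v<=189))|(kk<.5)&(v>188)
    A=np.c_[m[w],kk[w],np.ones(w.sum())];co=np.linalg.lstsq(A,g[w],rcond=None)[0]
    return ((A@co-g[w])**2).sum()/co[1]**2
for z0 in (.093,.096,.101):
  for y0 in (185,195):
    x0=np.array([.5857,.168,np.radians(y0)])
    r=minimize(cost,x0,(z0,),method='Nelder-Mead',options=dict(initial_simplex=x0+np.vstack([np.zeros(3),np.diag([.002,.002,.1])])))
    print(z0,r.x[:2],np.degrees(r.x[2]),r.fun)
c=cloud(t)[170:192,187:208].reshape(-1,3);b=c[c[:,2]>.13]
print('bar top z',np.median(b[:,2]),len(b),b.mean(0));print('skirt',np.median(c[(c[:,2]>.108)&(c[:,2]<.125)][:,2]))
V=np.linalg.svd(b[:,:2]-b[:,:2].mean(0))[2];print('dir',np.degrees(np.arctan2(-V[0][1],-V[0][0]))%180)
# white mark direction at z=.141
gi=gray(t)
uu,vv=np.meshgrid(np.arange(191,200),np.arange(179,190));ww=np.clip(gi[179:190,191:200]-45,0,None)
P=np.array([atz(t,(a,b),.141)[:2] for a,b in zip(uu.ravel(),vv.ravel())]);ww=ww.ravel()
m=ww>15;mu=np.average(P[m],axis=0,weights=ww[m]);C=np.cov(P[m].T,aweights=ww[m]);e,E=np.linalg.eigh(C);print('mark',mu,np.degrees(np.arctan2(E[1,1],E[0,1]))%180)
# rib dir
uu,vv=np.meshgrid(np.arange(196,204),np.arange(189,202));ww=np.clip(85-gi[189:202,196:204],0,None).ravel()
P=np.array([atz(t,(a,b),.0925)[:2] for a,b in zip(uu.ravel(),vv.ravel())]);m=ww>5
mu=np.average(P[m],axis=0,weights=ww[m]);C=np.cov(P[m].T,aweights=ww[m]);e,E=np.linalg.eigh(C);print('rib',mu,np.degrees(np.arctan2(E[1,1],E[0,1]))%180)
E
python3 f7.py
```

```text
0.093 [0.58403358 0.16815039] 190.87526250521321 2.2487716465747396
0.093 [0.58390441 0.16803018] 190.52004791596949 2.219081220787025
0.096 [0.58342151 0.16745021] 192.24315843757742 2.4088080307449737
0.096 [0.58341232 0.16739116] 190.9376339302944 2.363625011273262
0.101 [0.58262517 0.16673646] 192.40258394191594 3.0734609088102727
0.101 [0.58284662 0.16667457] 194.45833471335968 3.1450611978776046
bar top z 0.14095598638335005 85 [0.5811401  0.16582025 0.14043245]
skirt 0.11802697258054816
dir 11.583177877502132
mark [0.56423772 0.16818567] 150.64566773406636
rib [0.54797926 0.16154416] 20.251755351329194
```

```bash
python3 -c "
from rb import *
robot.close_job();st('done')"
```

```text
the job is handed in; nothing more can be done
the job is handed in; nothing more can be done
```

The knob is on the D-shaft, pushed fully home, with its nose in line with the rib. I let go and handed the job in at about 20 s on the robot's clock, with the gripper clear of everything.

**How it went:** I gripped the knob across its bar at 25 N. I centred it on the shaft by the side forces I felt, and the flat matched at the first angle tried, about 139° anticlockwise of the rib. I pushed it down to a firm stop and turned it back 139° to the rib. The highest force I read was about 5.5 N. I only read forces between moves, but every downward move was set to stop at an 11 N change or less.

**Last checks, after release:**
- **Height:** the depth image put the bar top at 141.0 mm, which is what a fully home knob should give (93 + 48). The skirt top read 118 mm where 117 was expected.
- **Seating:** pressing down met a firm stop within 0.1 mm of the calculated home height. I never felt a clear snap; the clearest sign of the catch was a downward pull of about 4 N on the tool before that press.
- **Angle:** the fitted nose direction was 190.5 to 190.9°, against about 190.8° for the rib. The bar's depth points gave 191.6°.

**Checks that disagreed:**
- The two cameras differed by 2 to 3 mm on positions, so I centred on the shaft by force.
- Two rough direction estimates, from the white mark and from the rib's dark pixels, were contaminated by nearby dark and light pixels. I did not use them.
- I did not compare before-and-after images of the other items on the bench. The arm felt no contact away from the knob and shaft.

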